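# Refill the spring cup dispenser

## Task

Refill the spring cup dispenser with the two washed steel tea cups. One of them has toppled onto its side: first stand it mouth down on the counter and let go of it, so that you can take it afresh from above by its foot. Load both cups mouth down over the cups already in the dispenser, pressing each down against the spring until the clips snap over its lip and hold it when you let go; do not knock over or shove anything else on the counter.

Things in the scene. Friction and masses are not known exactly. Their poses are not given: they have to be found in the camera images.
- cup_a_mid (a point): The toppled conical steel tea cup, lying on the open counter, foot away from the robot and to its left. 75 mm long, 62 mm across at the mouth, tapering evenly to 34 mm at its solid foot; rolled lip at the mouth 69 mm across, 5 mm deep; 90 g. Point: on the axis, half-way. z axis: from mouth to foot (z up = mouth down). Lying, z dips 14 degrees below level, point about 26 mm up; may roll a little.
- cup_b_mid (a point): The other cup to load, same shape and axes as the toppled one (75 mm long, mouth 62 mm, foot 34 mm, lip 69 mm across), standing mouth down on the open counter. Point: on its axis half-way up, 37.5 mm above the mouth plane.
- pile1_mid (a point): The top cup of the pile of two cups of the same shape standing nested mouth down in the dispenser at the start, its lip held under the clips. Point: on its axis half-way up, 32.5 mm above the collar point; its foot is 70 mm above the collar point. A cup put over a pile rests on the foot below it, 18 mm higher than that cup.
- collar (a point): The point on the dispenser's vertical axis level with the underside of its 4 leaf clips, 125 mm above the counter. The clips, 14 mm wide, at this frame's +x, -x, +y, -y, reach in to 30.5 mm from the axis and hinge down only. A cup's lip passes them once its mouth is pressed 17 mm (20 to be sure) below this point; let go, it rises till its mouth is 5 mm below it, held. Flat collar ring above: bore 75, outside 106, top at +7 mm.
- rod_tops (a point): Point on the dispenser's axis level with the tops of its 4 upright guide rods, 79 mm above the collar point. Rods 8 mm thick, 41 mm from the axis on the diagonals of x and y, flaring 8 mm outward in the top 15 mm. Fingers straight from above, closing along this frame's x or y, on a cup within 20 mm of its foot, pass between the rods all the way down; a steeply tilted gripper does not.
- platform (a joint): How far the dispenser's spring platform has sunk below its empty height, m: about 0.021 with two cups caught, 0.039 with three, 0.057 with four; its stop is at 0.085. The spring pushes up with 4.6 N plus 0.13 N per mm; passing the clips adds up to about 7 N.
- glass0_mid (a point): A glass tumbler, 90 mm high, 62 mm across the top, mouth up; the point is on its axis 45 mm up. A bystander, to be left where it is.
- glass1_mid (a point): A second such glass tumbler, point on its axis 45 mm up. A bystander, to be left where it is.
- glass2_mid (a point): A third such glass tumbler, point on its axis 45 mm up. A bystander, to be left where it is.
- pan: A steel pan, 156 mm across, 55 mm high, with a handle to its +y side that ends 240 mm from the centre, 62 mm up; origin under its centre. A bystander, to be left where it is.
- saucer: A yellow melamine saucer, 138 mm across, 18 mm high; origin under its centre. A bystander, to be left where it is.
- canister: The closed steel sugar canister, 114 mm across, 143 mm high; origin under its centre. A bystander, to be left where it is.
- katori: A small steel bowl, 84 mm across, 35 mm high; origin under its centre. A bystander, to be left where it is.
- spoon: A spoon 160 mm long lying along its x axis; origin under its middle. A bystander, to be left where it is.
Mind the look-alikes: they are no part of the job. Leave any green or orange look-alike of the part that bears cup_b_mid alone.

How it is judged:
By the outcome, as a careful person would: the job done as asked, in the order asked, and still so for the second after the job is handed in, with the robot touching nothing.
It also fails if it takes over 69 s, if anything falls off the work surface, if the arm or the gripper's body presses on something with over 40 N, if the wrist force passes 120 N, or if a joint passes its speed limit or range.

## Robot

A 6-joint arm with a two-finger parallel gripper is mounted at the origin on the work surface. World frame = base frame: x ahead of the robot, y to its left, z up, the work surface at z = 0. Lengths are in m, angles in rad, forces in N, time in s.
With the tool pointing down it reaches from about 0.325 to 0.75 m from the base axis. Payload 7.6 kg.
Tool frame: the origin (TCP) lies between the finger pads; the fingertips stand 17 mm ahead of it and the grasp point (between the pads) lies 2 mm behind it; z points along the fingers, y is the direction in which the jaws open and shut (so a half turn about z gives the same grasp; the last joint's range is limited). The gripper opens to 85 mm and grips with 20 to 120 N. Pads are 22 mm wide; open, the fingers measure 114 mm over their backs; the gripper's body (76 mm by 85 mm) begins 54 mm behind the grasp point. The pads swing forward as they close: fully open they stand 13 mm farther back than shut.
Start: joints at [1.251, 0.052, 1.401, -0, 1.689, -0.07], TCP at [0.13, 0.509, 0.248] pointing down, gripper open.
Joint ranges: [-2.9, 2.9], [-0.91, 2.17], [0.12, 2.37], [-1.06, 4.2], [0.26, 2.73], [-2.93, 2.93]. Speed limits (rad/s): [2.57, 2.57, 3.01, 3.14, 3.14, 3.14].

## Interface

Orientations are given as a rotation vector (axis times angle).
In Python, from cell import manip, read_camera, calibration gives the robot as it stands. The module is installed in compiled form; this text tells all that it offers.
- The arm moves only by the shell command python3 -m pendant 'ROWS' [FORCE]. ROWS is JSON, a list that holds one entry, the list of rows, each a list of 5 numbers: the shift along the tool's x, y, z in mm, then the turn about the tool's z in rad, then the finger opening in mm, from 0 to 85.4. In form: [[[x, y, z, turn, grip], ...]]. A call has 1 to 20 rows; each row shifts and turns the commanded pose from where the row before left it, along the tool's axes as they then stand; what a row does not reach is not made up. A row lasts 1/10 s, in which the tool goes at most 50 mm and 8.59 degrees, less where a joint would pass 70% of its speed; a pose out of reach is approached as far as the arm can. A call with a gripper value outside its range is refused whole. The fingers move at their own pace and stop on an object; FORCE is the grip in N (left out, the last holds). Time passes only in rows, so rows that do not move let the fingers close. It gives the time, the measured TCP pose, the force and the opening at its end, in the units of the state.
- manip.get_obs(): the state, without advancing time (a new reading comes with each control period).
- read_camera(name): name is "side" or "top"; returns (picture, depth): 480x640x3 uint8, blue, green, red; 480x640 float32, m along the optical axis (not along the pixel's ray), 0 where there is no reading.
- calibration(name): a dict with "fx", "fy", "cx", "cy" (pixels), "view" (4x4, takes a point from world to camera coordinates). Camera axes: x right, y down, z forward; pixel columns grow to the right and rows downward; lengths in m; the calibration is good to about 2 mm. A picture is of the moment at which its call begins. calibration takes no time and is no camera call.
- manip.job_done(): hands the job in, once; it reports no verdict.
The state is a dict: "time": time; "joint_pos": joint angles; "dq": joint speeds; "tau": joint torques, N m; "position": TCP position; "eef_rot": TCP orientation; "ft_force": force on the tool from outside, world axes, zero at the start; "moment": the same for the moment, N m; "gripper_width": finger opening in m.
Only numpy, scipy, OpenCV 4.12 (cv2) and the standard library are available. Lean on these libraries where they do the work, as an engineer would, in place of code of your own. Each camera call takes 0.05 s, during which the arm holds its last target.

## Working session

There is one attempt and no reset: what is moved stays moved. The work goes in short steps, Python scripts to look and compute and a shell command to move; the robot and the scene stay as the last step left them, time stands still between calls to the robot, and variables do not carry over. Pictures are saved under pics/ and viewed, and the job is handed in when it is done.

```bash
mkdir -p pics
cat > h.py <<'E'
import numpy as np,cv2
from cell import manip, read_camera, calibration
def snap(tag):
    out={}
    for n in("side","top"):
        p,d=read_camera(n); cv2.imwrite(f"pics/{tag}_{n}.png",p); np.save(f"pics/{tag}_{n}.npy",d); out[n]=(p,d)
    return out
def ray(n,u,v):
    c=calibration(n); V=np.array(c["view"]); R=V[:3,:3];t=V[:3,3]
    o=-R.T@t; d=R.T@np.array([(u-c["cx"])/c["fx"],(v-c["cy"])/c["fy"],1.]); return o,d
def onz(n,u,v,z):
    o,d=ray(n,u,v); return o+d*(z-o[2])/d[2]
def proj(n,p):
    c=calibration(n); V=np.array(c["view"]); q=V[:3,:3]@np.array(p)+V[:3,3]
    return np.array([c["fx"]*q[0]/q[2]+c["cx"],c["fy"]*q[1]/q[2]+c["cy"]])
def cloud(n,d):
    c=calibration(n); V=np.array(c["view"]); v,u=np.mgrid[:480,:640]
    P=np.stack([(u-c["cx"])/c["fx"]*d,(v-c["cy"])/c["fy"]*d,d],-1)
    W=(P-V[:3,3])@V[:3,:3]; W[d<=0]=np.nan; return W
E
python3 - <<'E'
from h import *
snap("a")
for n in("side","top"): c=calibration(n); print(n,c["fx"],np.round(ray(n,c["cx"],c["cy"]),3).tolist())
o=manip.get_obs(); print({k:np.round(v,4).tolist() for k,v in o.items()})
E
```

```text
side 603.2789226533786 [[0.079, -0.805, 1.113], [0.348, 0.601, -0.72]]
top 622.3375945139883 [[0.349, 0.026, 1.759], [0.137, -0.007, -0.991]]
{'time': 0.1, 'joint_pos': [1.2507, 0.0528, 1.4016, 0.0, 1.6886, -0.0703], 'dq': [0.001, -0.0016, -0.0035, 0.0024, -0.0011, -0.0003], 'tau': [0.0012, -38.2577, -36.099, -0.0001, 0.0047, -0.0], 'position': [0.1297, 0.5085, 0.2476], 'eef_rot': [-0.3913, -3.1168, 0.0022], 'ft_force': [-0.2498, 0.1199, 1.6603], 'moment': [0.0082, -0.0021, -0.0361], 'gripper_width': 0.0856}
```

View pics/a_side.png

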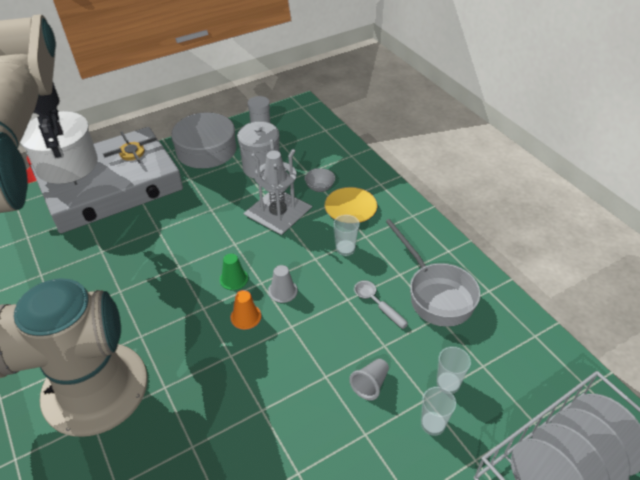

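View pics/a_top.png

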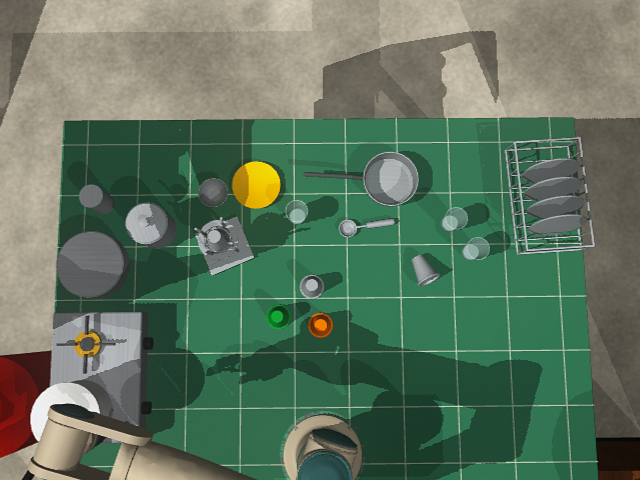

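Run:
```python
from h import *
s=cv2.imread("pics/a_side.png");t=cv2.imread("pics/a_top.png")
A=cv2.resize(s[330:450,330:490],None,fx=5,fy=5,interpolation=cv2.INTER_CUBIC)
B=cv2.resize(t[190:310,390:510],None,fx=5,fy=5,interpolation=cv2.INTER_CUBIC)
C=cv2.resize(t[200:290,180:260],None,fx=6,fy=6,interpolation=cv2.INTER_CUBIC)
D=cv2.resize(s[120:240,220:320],None,fx=5,fy=5,interpolation=cv2.INTER_CUBIC)
for n,i in zip("ABCD",(A,B,C,D)): cv2.imwrite(f"pics/z{n}.png",i)
```

```text
(no output)
```

View pics/zA.png

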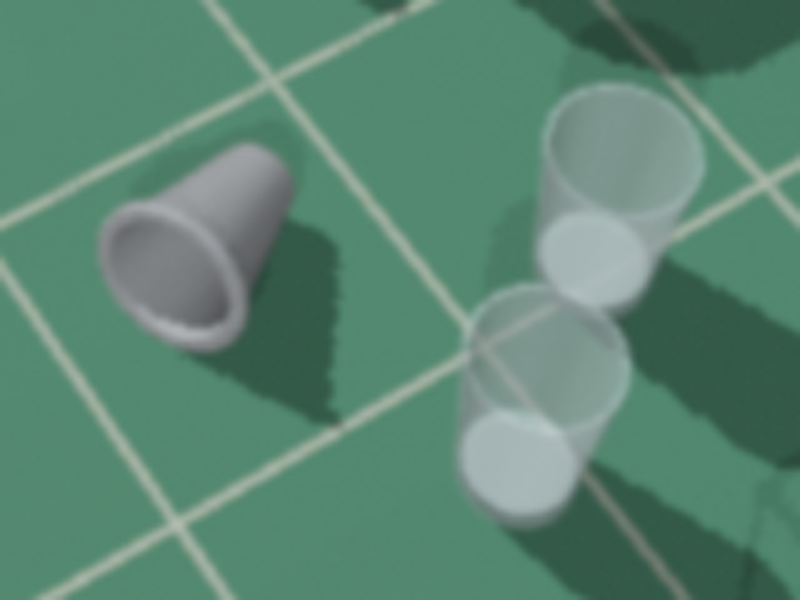

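View pics/zB.png

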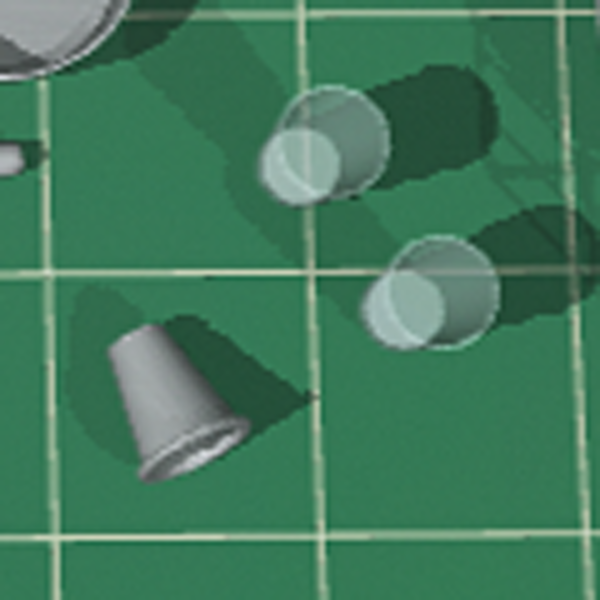

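View pics/zC.png

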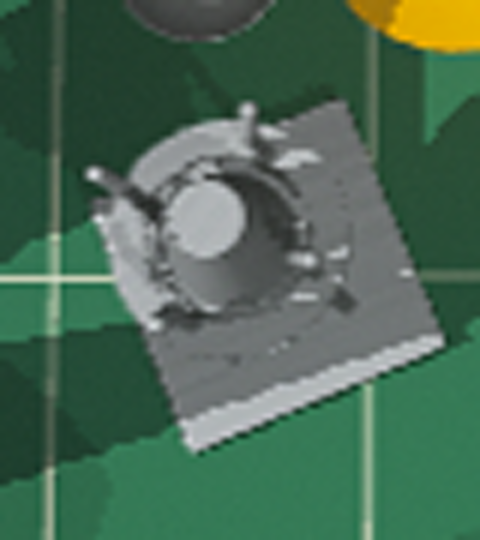

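View pics/zD.png

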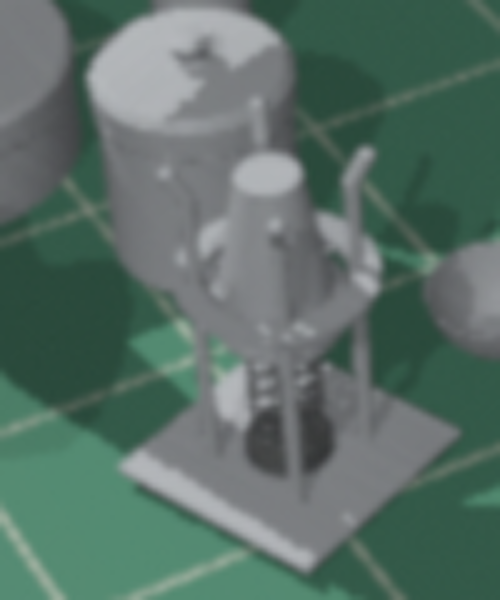

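Run:
```python
from h import *
d=np.load("pics/a_top.npy");W=cloud("top",d)
ds=np.load("pics/a_side.npy");Ws=cloud("side",ds)
def cen(W,box,lo,hi):
    x0,x1,y0,y1=box; P=W[y0:y1,x0:x1].reshape(-1,3); P=P[(P[:,2]>lo)&(P[:,2]<hi)]; 
    return len(P),np.round(P.mean(0),4),np.round(np.nanmin(P,0),3),np.round(np.nanmax(P,0),3)
print("pile foot d",cen(W,(195,235,215,255),.188,.2), cen(Ws,(255,295,140,180),.188,.203))
print("cupb foot",cen(W,(298,325,270,300),.068,.085), cen(Ws,(265,300,255,305),.068,.085))
# blobs by brightness of foot tops
t=cv2.imread("pics/a_top.png")
print("pix pile",onz("top",214.2,236.7,.195), "b", onz("top",312,285,.075))
# plate corners
for n,o,f,pts in(("top",(180,200),6,[(190,452),(445,340),(345,100)]),("side",(220,120),5,[(120,465),(310,572),(460,430)])):
    q=[onz(n,o[0]+u/f,o[1]+v/f,.005)[:2] for u,v in pts]
    print(n,np.round(q,3).tolist(),[round(float(np.degrees(np.arctan2(*(q[i+1]-q[i])[::-1]))),1) for i in(0,1)])
# cup A cloud
P=W[250:292,405:445].reshape(-1,3);Q=Ws[350:405,345:395].reshape(-1,3);P=P[P[:,2]>.012]
Q=Q[Q[:,2]>.012]
for X in(P,Q):
    c=X[:,:2].mean(0);w,v=np.linalg.eigh(np.cov((X[:,:2]-c).T)); print(len(X),c,v[:,1],np.degrees(np.arctan2(v[1,1],v[0,1])),X.max(0),X.min(0))
print("A foot",onz("top",418,258,.02),"mouth top lip",onz("top",429.5,282,.034))
for k,(u,v) in dict(g0=(455,219),g1=(476,249),g2=(296,212)).items(): print(k,onz("top",u,v,.045))
```

```text
pile foot d (171, array([0.5757, 0.2711, 0.1938]), array([0.53 , 0.223, 0.188]), array([0.621, 0.319, 0.2  ])) (192, array([0.5763, 0.2687, 0.1944]), array([0.531, 0.22 , 0.188]), array([0.623, 0.321, 0.203]))
cupb foot (125, array([0.4575, 0.0248, 0.0748]), array([0.441, 0.008, 0.068]), array([0.473, 0.04 , 0.085])) (164, array([0.4548, 0.0211, 0.0742]), array([0.438, 0.004, 0.068]), array([0.473, 0.041, 0.081]))
pix pile [0.57378554 0.27094091 0.195     ] b [0.45681997 0.02393928 0.075     ]
top [[0.491, 0.306], [0.543, 0.187], [0.658, 0.235]] [-66.6, 22.6]
side [[0.493, 0.311], [0.543, 0.187], [0.663, 0.24]] [-68.3, 23.8]
471 [ 0.49890992 -0.28505276] [-0.89928744 -0.43735809] -154.06456220443476 [ 0.55075777 -0.25161011  0.07291564] [ 0.4467987  -0.33742523  0.01214898]
752 [ 0.492135   -0.29246326] [-0.99173769 -0.1282823 ] -172.6296557671454 [ 0.54051757 -0.25965856  0.07022429] [ 0.45233049 -0.33317012  0.01202531]
A foot [ 0.53344404 -0.27478291  0.02      ] mouth top lip [ 0.46474815 -0.30213249  0.034     ]
g0 [ 0.63944828 -0.37753998  0.045     ]
g1 [ 0.55445917 -0.43253411  0.045     ]
g2 [0.66314245 0.0668107  0.045     ]
```

Run:
```python
from h import *
f=lambda u,v,z:onz("top",390+u/5,190+v/5,z)[:2]
ml,mr=f(142,475,.033),f(248,423,.033); fl,fr=f(108,352,.018),f(160,325,.018)
m=(ml+mr)/2;g=(fl+fr)/2
print(ml,mr,np.linalg.norm(ml-mr),m,fl,fr,np.linalg.norm(fl-fr),g,np.linalg.norm(m-g),np.degrees(np.arctan2(*(g-m)[::-1])),np.degrees(np.arctan2(*(ml-mr)[::-1])))
# side
h=lambda u,v,z:onz("side",330+u/5,330+v/5,z)[:2]
print("side foot top edge mid",h(252,145,.035)," foot",h(268,165,.018), "mouth c",h(173,278,.034))
from scipy.spatial.transform import Rotation as R
o=manip.get_obs();print(R.from_rotvec(o["eef_rot"]).as_matrix().round(4))
```

```text
[ 0.45678154 -0.27121366] [ 0.48512682 -0.33115191] 0.0663027119569978 [ 0.47095418 -0.30118279] [ 0.5270341  -0.25689115] [ 0.54204731 -0.28667954] 0.03335782583643886 [ 0.53454071 -0.27178534] 0.07005323931592207 24.81213529635906 115.30984503315265
side foot top edge mid [ 0.53346899 -0.26710267]  foot [ 0.54081173 -0.27018394] mouth c [ 0.47098185 -0.30182647]
[[-9.690e-01  2.472e-01 -4.000e-04]
 [ 2.472e-01  9.690e-01 -1.300e-03]
 [ 1.000e-04 -1.400e-03 -1.000e+00]]
```

```bash
python3 -m pendant '[[[0,0,-20,0.14,85],[0,0,-20,0.14,85],[0,0,0,0.15,60],[0,0,0,0.15,60],[0,0,0,0.15,60],[0,0,0,0.15,60],[0,0,0,0.15,60],[0,0,0,0.15,60],[0,0,0,0.15,60],[0,0,0,0.15,60],[0,0,0,0.15,60],[0,0,0,0.15,60],[0,0,0,0.15,60],[0,0,0,0.15,60],[0,0,0,0.15,60],[0,0,0,0.15,60],[0,0,0,0.076,60],[0,0,0,0,60]]]' 20
cat > to.py <<'E'
import sys
from h import *
from scipy.spatial.transform import Rotation as R
o=manip.get_obs();M=R.from_rotvec(o["eef_rot"]).as_matrix()
print("t",o["time"],"pos",np.round(o["position"],4),"yawy",np.degrees(np.arctan2(M[1,1],M[0,1])).round(2),"F",np.round(o["ft_force"],1),"w",round(float(o["gripper_width"]),4),"q",np.round(o["joint_pos"],2))
if len(sys.argv)>3:
    p=np.array([float(x) for x in sys.argv[1:4]]); print("tool mm",(M.T@(p-o["position"])*1000).round(1))
E
python3 to.py 0.42 0.1 0.28
```

```text
time: 1.9
position: [0.1297, 0.5086, 0.2879]
eef_rot: [3.067, 0.678, -0.001]
ft_force: [0.1, 0.0, -0.1]
gripper_width: 0.0603
t 1.9 pos [0.1297 0.5086 0.2879] yawy -65.06 F [ 0.1  0.  -0.1] w 0.0603 q [1.25 0.05 1.33 0.   1.77 2.39]
tool mm [ 90.9 492.9   8.1]
```

```bash
python3 -m pendant '[[[7,20,0,0,60],[8,38,0,0,60],[8,41,0,0,60],[8,41,0,0,60],[8,41,0,0,60],[8,41,0,0,60],[8,41,0,0,60],[8,41,0,0,60],[8,41,0,0,60],[8,41,0,0,60],[6,41,0,0,60],[6,41,0,0,60],[0,20,0,0,60],[0,0,0,0,60]]]'
python3 to.py 0.535 -0.272 0.1
```

```text
time: 3.3
position: [0.4189, 0.1028, 0.2878]
eef_rot: [3.068, 0.677, -0.002]
ft_force: [-0.4, 0.2, -0.1]
gripper_width: 0.0596
t 3.3 pos [0.4189 0.1028 0.2878] yawy -65.12 F [-0.4  0.2 -0.1] w 0.0596 q [ 0.16 -0.22  1.58 -0.    1.78  1.29]
tool mm [-52.2 388.9 187.9]
```

```bash
python3 -m pendant '[[[-3,25,0,0,60],[-5,38,5,0,60],[-5,40,15,0,60],[-5,41,20,0,60],[-5,41,20,0,60],[-6,41,20,0,60],[-6,41,20,0,60],[-6,41,20,0,60],[-6,41,20,0,60],[-4,28,20,0,60],[-2,12,10,0,60],[0,0,10,0,60],[0,0,0,0,60]]]'
python3 to.py 0.5345 -0.2725 0.022
python3 - <<'E'
from h import *
snap("b");t=cv2.imread("pics/b_top.png");s=cv2.imread("pics/b_side.png")
cv2.imwrite("pics/b2.png",np.hstack([cv2.resize(t[220:320,380:480],(400,400)),cv2.resize(s[300:420,310:430],(400,400))]))
E
```

```text
time: 4.6
position: [0.534, -0.2686, 0.1065]
eef_rot: [-3.064, -0.681, 0.003]
ft_force: [0.1, 0.4, -1.3]
gripper_width: 0.0599
t 4.6 pos [ 0.534  -0.2686  0.1065] yawy -64.94 F [ 0.1  0.4 -1.3] w 0.0599 q [-0.53  0.34  1.36  0.    1.45  0.61]
tool mm [-1.1  4.  84.5]
```

View pics/b2.png

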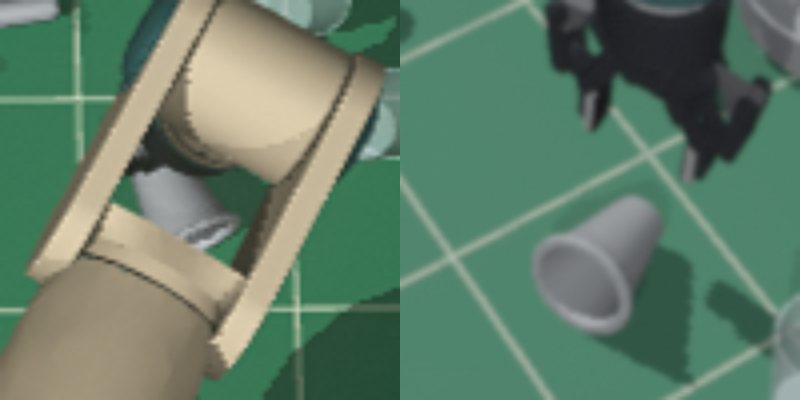

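```bash
python3 -m pendant '[[[-1,4,15,0,60],[0,0,25,0,60],[0,0,25,0,60],[0,0,14,0,60],[0,0,5,0,60],[0,0,0,0,60],[0,0,0,0,50],[0,0,0,0,45],[0,0,0,0,40],[0,0,0,0,35],[0,0,0,0,30],[0,0,0,0,30],[0,0,0,0,30],[0,0,0,0,30]]]' 20
python3 to.py
```

```text
time: 6.1
position: [0.5355, -0.2745, 0.0248]
eef_rot: [3.067, 0.679, 0.001]
ft_force: [0.7, 0.1, 3.3]
gripper_width: 0.0333
t 6.1 pos [ 0.5355 -0.2745  0.0248] yawy -65.03 F [0.7 0.1 3.3] w 0.0333 q [-0.54  0.44  1.4   0.    1.29  0.6 ]
```

```bash
cat > look.py <<'E'
import sys
from h import *
tag,u,v,n=sys.argv[1],int(sys.argv[2]),int(sys.argv[3]),int(sys.argv[4])
p,d=read_camera("side");np.save(f"pics/{tag}.npy",d);cv2.imwrite(f"pics/{tag}_full.png",p)
cv2.imwrite(f"pics/{tag}.png",cv2.resize(p[v-n:v+n,u-n:u+n],(500,500),interpolation=cv2.INTER_CUBIC))
E
python3 look.py c 375 365 50
```

```text
(no output)
```

View pics/c.png

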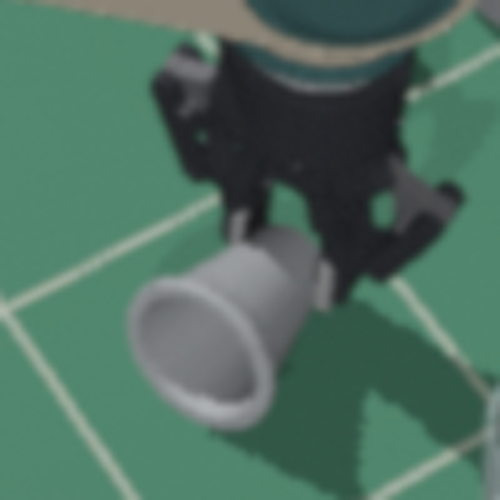

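```bash
python3 -m pendant '[[[0,0,-3,0,30],[0,0,-5,0,30],[0,0,-7,0,30],[0,0,-7,0,30],[0,0,-7,0,30],[0,0,-5,0,30],[0,0,-3,0,30],[0,0,-3,0,30],[0,0,0,0,30]]]' 20
python3 to.py; python3 look.py d 375 365 50
```

```text
time: 7.05
position: [0.5353, -0.2744, 0.0646]
eef_rot: [3.067, 0.679, 0.001]
ft_force: [0.3, 0.4, -0.9]
gripper_width: 0.0331
t 7.05 pos [ 0.5353 -0.2744  0.0646] yawy -65.03 F [ 0.3  0.4 -0.9] w 0.0331 q [-0.54  0.39  1.38  0.    1.37  0.6 ]
```

View pics/d.png

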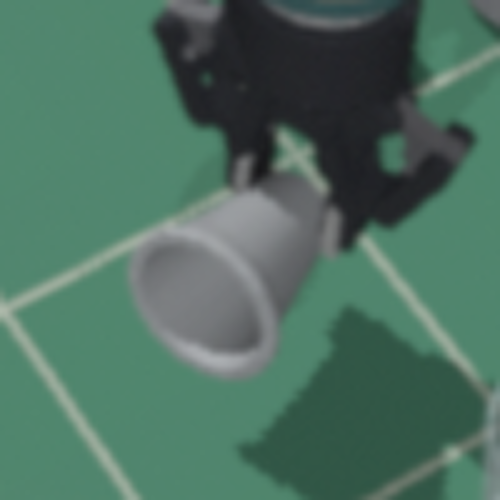

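```bash
python3 -m pendant '[[[0,0,-50,0,30],[0,0,-50,0,30],[0,0,-38,0,30],[0,0,-26,0,30],[0,0,-16,0,30],[0,0,-8,0,30],[0,0,0,0,30],[0,0,0,0,30]]]' 20
python3 to.py; python3 look.py e 375 310 80
```

```text
time: 7.9
position: [0.5349, -0.2741, 0.2507]
eef_rot: [-3.066, -0.679, 0.002]
ft_force: [-0.8, -0.0, -1.3]
gripper_width: 0.0329
t 7.9 pos [ 0.5349 -0.2741  0.2507] yawy -65.03 F [-0.8 -0.  -1.3] w 0.0329 q [-0.54  0.27  1.15  0.    1.72  0.6 ]
```

View pics/e.png

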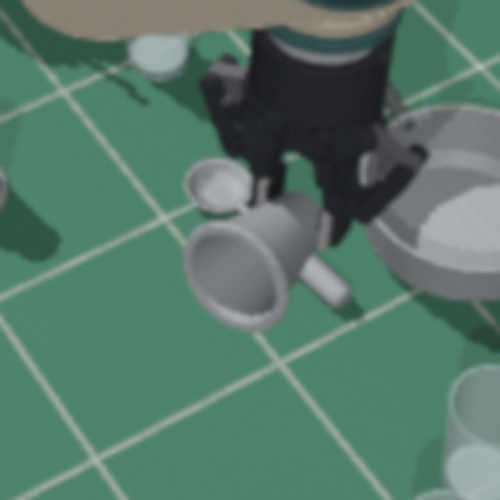

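```bash
cat > prof.py <<'E'
import sys
from h import *
tag=sys.argv[1]; f=np.array([.906,.423,0]); l=np.array([.423,-.906,0])
o=manip.get_obs(); g=np.array(o["position"])
W=cloud("side",np.load(f"pics/{tag}.npy")).reshape(-1,3); im=cv2.imread(f"pics/{tag}_full.png").reshape(-1,3).astype(int)
sat=im.max(1)-im.min(1)
D=W-g; a=D@f; b=D@l; c=D[:,2]
k=(np.abs(b)<.037)&(a>-.1)&(a<.06)&(c>-.1)&(c<.06)&(sat<30)&(im.max(1)>70)
k&=np.isfinite(a)
I=np.zeros((480,480,3),np.uint8)+40
for x,y,bb in zip(a[k],c[k],b[k]):
    col=(0,255,255) if abs(bb)<.012 else (160,160,160)
    cv2.circle(I,(int((x+.1)*3000),int((.06-y)*3000)),2,col,-1)
for m in range(-10,7,2):
    cv2.putText(I,f"{m}",(int((m/100+.1)*3000),475),0,.4,(0,200,0));cv2.putText(I,f"{m}",(2,int((.06-m/100)*3000)),0,.4,(0,200,0))
cv2.imwrite(f"pics/{tag}_prof.png",I)
E
python3 prof.py e
```

```text
(no output)
```

View pics/e_prof.png

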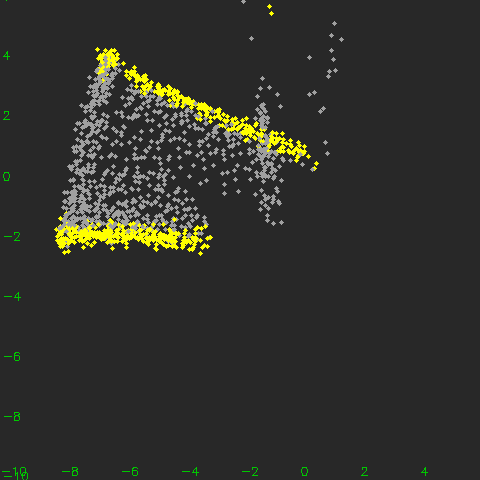

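```bash
python3 -m pendant '[[[0,0,15,0,30],[0,0,30,0,30],[0,0,35,0,30],[0,0,35,0,30],[0,0,35,0,30],[0,0,28,0,30],[0,0,18,0,30],[0,0,10,0,30],[0,0,5,0,30],[0,0,0,0,31.5],[0,0,0,0,32.5],[0,0,0,0,32.5]]]' 20
python3 to.py; python3 look.py f 375 365 50; python3 prof.py f
```

```text
time: 9.15
position: [0.5358, -0.2747, 0.0425]
eef_rot: [3.066, 0.679, 0.003]
ft_force: [-0.6, -0.1, -0.9]
gripper_width: 0.0331
t 9.15 pos [ 0.5358 -0.2747  0.0425] yawy -65.03 F [-0.6 -0.1 -0.9] w 0.0331 q [-0.54  0.42  1.39  0.    1.33  0.6 ]
```

View pics/f_prof.png

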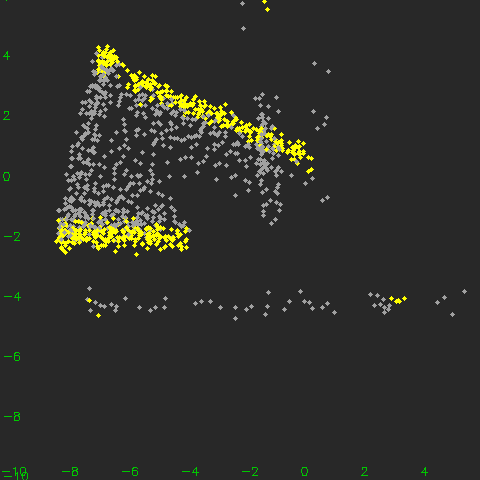

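```bash
for i in 1; do python3 -m pendant '[[[0,0,4,0,32.8],[0,0,4,0,32.9],[0,0,0,0,33.0],[0,0,0,0,33.1]]]' 20 | tail -1
python3 -m pendant '[[[0,0,0,0,33.2]]]' 20|tail -1
python3 -m pendant '[[[0,0,0,0,33.3]]]' 20|tail -1
python3 -m pendant '[[[0,0,0,0,33.4]]]' 20|tail -1; done; python3 look.py g 375 365 50; python3 prof.py g
```

```text
gripper_width: 0.0328
gripper_width: 0.0333
gripper_width: 0.0334
gripper_width: 0.0334
```

View pics/g_prof.png

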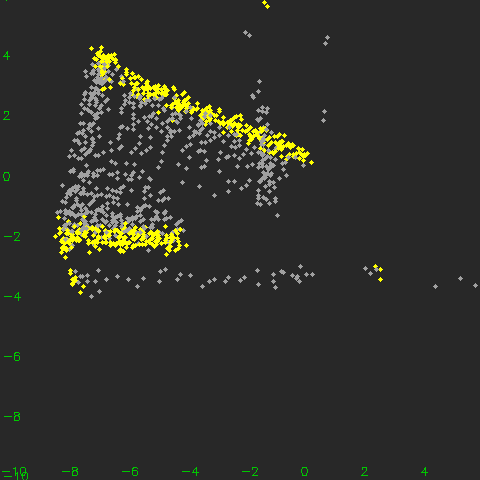

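```bash
python3 -m pendant '[[[0,0,0,0,33.6]]]' 20|tail -2
python3 -m pendant '[[[0,0,0,0,33.8]]]' 20|tail -2
python3 -m pendant '[[[0,0,0,0,34.0]]]' 20|tail -2
python3 look.py g2 375 365 50; python3 prof.py g2
```

```text
ft_force: [0.2, -0.2, -1.1]
gripper_width: 0.0335
ft_force: [0.4, -0.0, -0.8]
gripper_width: 0.0338
ft_force: [0.6, -0.5, -0.8]
gripper_width: 0.0339
```

View pics/g2_prof.png

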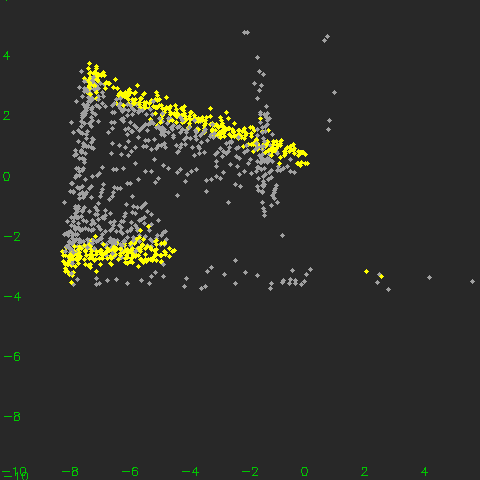

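```bash
python3 -m pendant '[[[0,0,-4,0,33.6],[0,0,-9,0,33.6],[0,0,-9,0,33.6],[0,0,-5,0,33.8],[0,0,0,0,34],[0,0,0,0,34],[0,0,0,0,34],[0,0,0,0,34]]]' 20|tail -2
python3 look.py g3 375 355 50; python3 prof.py g3
```

```text
ft_force: [0.8, 0.5, 0.5]
gripper_width: 0.0343
```

View pics/g3_prof.png

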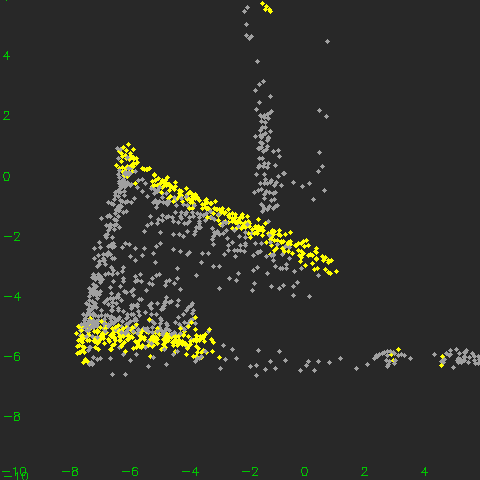

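```bash
python3 -m pendant '[[[2,0,0,0,60],[3,0,0,0,60],[2,0,5,0,60],[0,0,12,0,60],[0,0,13,0,60],[0,0,7,0,60],[0,0,2,0,50],[0,0,0,0,45],[0,0,0,0,40],[0,0,0,0,35],[0,0,0,0,30],[0,0,0,0,30],[0,0,0,0,30],[0,0,-5,0,30],[0,0,-10,0,30],[0,0,-10,0,30],[0,0,-5,0,30],[0,0,0,0,31]]]' 20
python3 to.py; python3 look.py g4 375 355 50; python3 prof.py g4
```

```text
time: 12.95
position: [0.5422, -0.2717, 0.0528]
eef_rot: [3.066, 0.679, 0.003]
ft_force: [0.5, -0.3, -0.6]
gripper_width: 0.0332
t 12.95 pos [ 0.5422 -0.2717  0.0528] yawy -65.03 F [ 0.5 -0.3 -0.6] w 0.0332 q [-0.53  0.42  1.37  0.    1.35  0.61]
```

View pics/g4_prof.png

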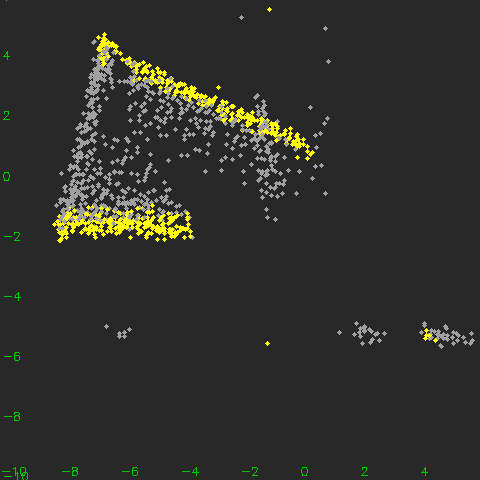

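View pics/g4.png

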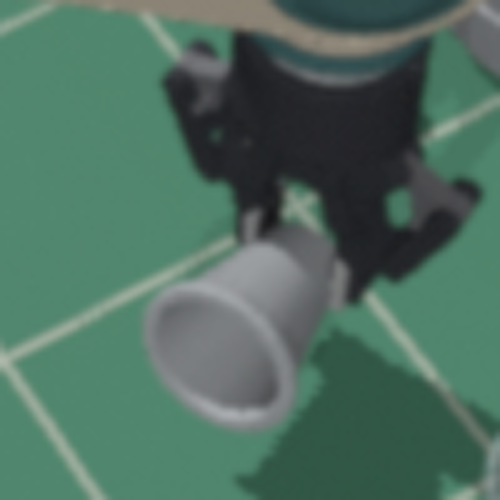

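```bash
python3 -m pendant '[[[0,0,0,0,33],[0,0,0,0,33.4],[0,0,0,0,33.7],[0,0,0,0,33.8],[0,0,0,0,33.9],[0,0,0,0,33.95],[0,0,0,0,33]]]' 20|tail -2
python3 look.py g5 375 355 50; python3 prof.py g5
```

```text
ft_force: [0.0, 0.0, -0.1]
gripper_width: 0.0333
```

View pics/g5_prof.png

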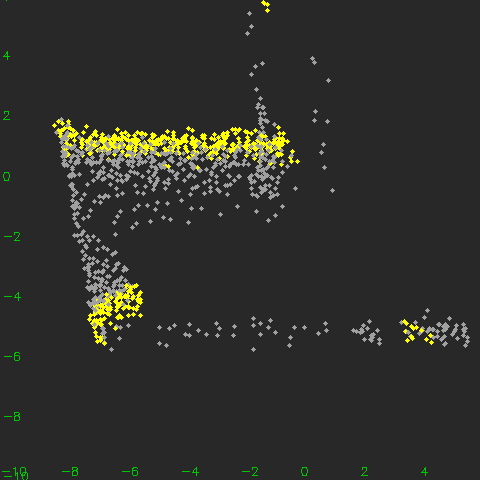

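```bash
python3 -m pendant '[[[0,0,-5,0,32],[0,0,-10,0,32],[0,0,-10,0,32],[0,0,-5,0,33],[0,0,0,0,33.4],[0,0,0,0,33.7],[0,0,0,0,33.8],[0,0,0,0,33.9],[0,0,0,0,33.95],[0,0,0,0,33]]]' 20|tail -2
python3 look.py g6 375 350 50; python3 prof.py g6
```

```text
ft_force: [-0.5, 0.5, -0.5]
gripper_width: 0.0334
```

View pics/g6_prof.png

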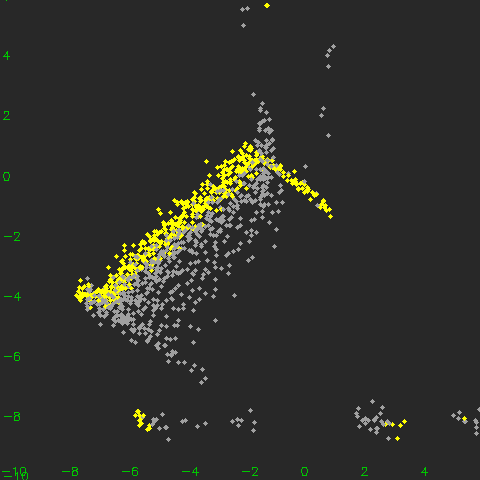

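```bash
python3 -m pendant '[[[0,0,-4,0,33],[0,0,-4,0,33.4],[0,0,0,0,33.7],[0,0,0,0,33.8],[0,0,0,0,33.9],[0,0,0,0,33.95],[0,0,0,0,33]]]' 20|tail -2
python3 look.py g7 375 345 50; python3 prof.py g7
```

```text
ft_force: [0.1, 0.4, -0.7]
gripper_width: 0.0333
```

View pics/g7_prof.png

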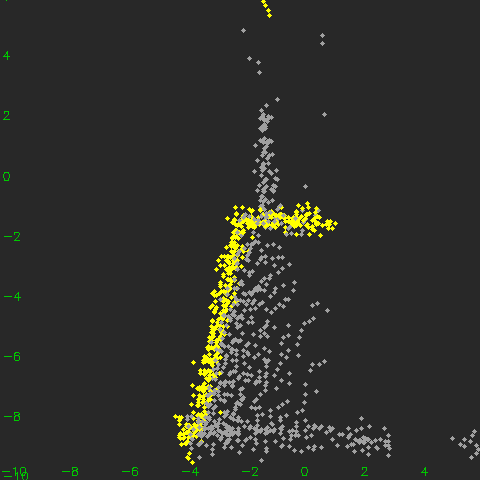

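View pics/g7.png

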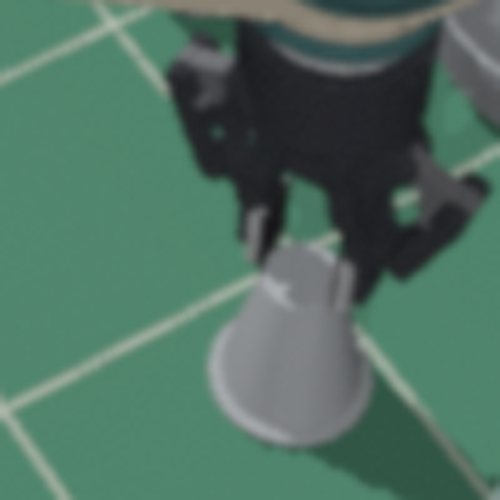

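```bash
python3 -m pendant '[[[0,0,0,0,36],[0,0,0,0,45],[0,0,0,0,60],[0,0,-10,0,60],[0,0,-25,0,60],[-3,0,-25,0,60],[-3,0,-10,0.035,60],[0,0,0,0,60]]]' 20|tail -2
python3 look.py h 375 345 60; python3 prof.py h; python3 to.py
python3 - <<'E'
from h import *
W=cloud("side",np.load("pics/h.npy"))[300:400,330:430].reshape(-1,3)
k=(np.abs(W[:,2]-.075)<.004)&(np.hypot(W[:,0]-.537,W[:,1]+.275)<.035)
P=W[k]; print(k.sum(),P.mean(0),(P.max(0)+P.min(0))/2,P.min(0),P.max(0))
E
```

```text
ft_force: [-0.1, -0.5, -0.9]
gripper_width: 0.0598
t 16.4 pos [ 0.5365 -0.2742  0.1606] yawy -67.01 F [-0.2 -0.2 -0.5] w 0.0599 q [-0.53  0.31  1.29  0.    1.54  0.64]
192 [ 0.53557732 -0.2758981   0.07519644] [ 0.53541912 -0.27571469  0.07497473] [ 0.51726876 -0.29322105  0.07119631] [ 0.55356948 -0.25820834  0.07875315]
```

View pics/h.png

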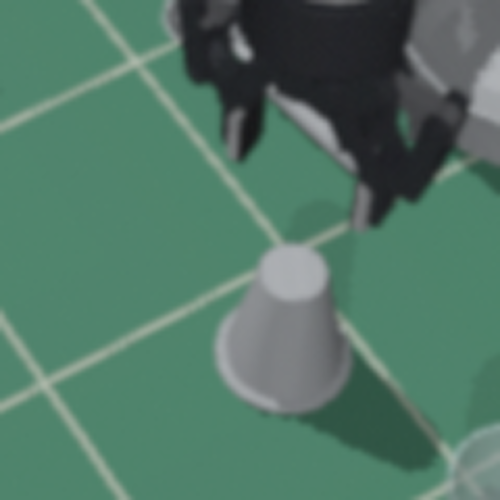

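```bash
python3 -m pendant '[[[-1.5,0.5,15,0,60],[0,0,30,0,60],[0,0,30,0,60],[0,0,18,0,60],[0,0,6,0,60],[0,0,0,0,50],[0,0,0,0,45],[0,0,0,0,40],[0,0,0,0,30],[0,0,0,0,30],[0,0,0,0,30],[0,0,0,0,30]]]' 60|tail -2
python3 to.py
python3 look.py i 375 345 60
python3 - <<'E'
from h import *
for n,b in(("top",(195,235,215,260)),("side",(250,300,135,185))):
    W=cloud(n,np.load(f"pics/a_{n}.npy")); x0,x1,y0,y1=b; P=W[y0:y1,x0:x1].reshape(-1,3)
    c=np.array([.574,.270])
    for _ in range(6):
        k=(np.abs(P[:,2]-.195)<.005)&(np.hypot(*(P[:,:2]-c).T)<.023); c=(P[k].min(0)+P[k].max(0))[:2]/2*.0+P[k].mean(0)[:2]
    print(n,k.sum(),P[k].mean(0))
E
```

```text
ft_force: [-1.4, 0.4, 6.5]
gripper_width: 0.0403
t 17.6 pos [ 0.5354 -0.2752  0.0613] yawy -67.03 F [-1.4  0.4  6.5] w 0.0403 q [-0.54  0.4   1.38  0.    1.36  0.63]
top 122 [0.57580621 0.26955021 0.19426338]
side 116 [0.57316024 0.26734826 0.19438248]
```

View pics/i.png

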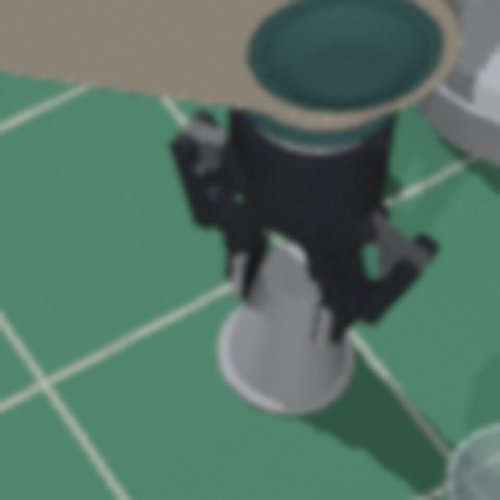

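```bash
python3 -m pendant '[[[0,0,-5,0,30],[0,0,-20,0,30],[0,0,-35,0,30],[0,0,-35,0,30],[0,0,-35,0,30],[0,0,-35,0,30],[0,0,-35,0,30],[8,-15,-28,0,30],[16,-31,-15,0,30],[20,-39,-5,0,30],[20,-40,0,0,30],[20,-40,0,0,30],[20,-40,0,0,30],[20,-40,0,0,30],[20,-40,0,0,30],[20,-40,0,0,30],[20,-40,0,0,30],[20,-40,0,0,30],[20,-40,0,0,30],[0,0,0,0,30]]]' 60|tail -2
python3 to.py 0.5743 0.2682 0.31
```

```text
ft_force: [0.6, -0.7, -1.2]
gripper_width: 0.0403
t 19.65 pos [0.5665 0.2271 0.3068] yawy -66.69 F [ 0.6 -0.7 -1.2] w 0.0403 q [0.32 0.3  1.01 0.   1.84 1.48]
tool mm [ 23.4 -34.7  -3.2]
```

```bash
python3 -m pendant '[[[8,-12,0,0,30],[10,-14,0,0.006,30],[5,-8,0,0,30],[0,0,0,0,30],[0,0,0,0,30]]]' 60|tail -2
python3 to.py 0.5743 0.2682 0.31
python3 - <<'E'
from h import *
r=snap("j")
o=manip.get_obs();g=np.array(o["position"])
for n in("side","top"):
    im,d=r[n]; u,v=proj(n,g).astype(int); print(n,u,v)
    cv2.imwrite(f"pics/jz_{n}.png",cv2.resize(im[max(0,v-60):v+60,u-60:u+60],(600,600),interpolation=cv2.INTER_CUBIC))
    W=cloud(n,d).reshape(-1,3)
    k=(W[:,2]>.236)&(W[:,2]<.30)&(np.hypot(*(W[:,:2]-g[:2]).T)<.042)
    P=W[k]
    for lo in np.arange(.236,.3,.008):
        q=P[(P[:,2]>=lo)&(P[:,2]<lo+.008)]
        if len(q)>8: print(n,lo.round(3),len(q),((q.mean(0)-g)*1000).round(1), np.round((q.min(0)-g)*1000),np.round((q.max(0)-g)*1000))
E
```

```text
ft_force: [-0.4, -0.7, -1.8]
gripper_width: 0.0403
t 20.15 pos [0.5757 0.2618 0.3082] yawy -67.41 F [-0.4 -0.7 -1.8] w 0.0403 q [ 0.37  0.36  0.93 -0.    1.85  1.55]
tool mm [ 1.2 -6.4 -1.8]
side 272 117
side 0.244 70 [ -7.7 -17.5 -58.5] [-32. -37. -64.] [ 37.  27. -56.]
side 0.252 108 [ -5.5 -19.1 -53.5] [-32. -38. -56.] [ 33.  22. -49.]
side 0.26 87 [ -6.5 -19.1 -44.5] [-27. -33. -48.] [ 27.  15. -41.]
side 0.268 75 [ -6.  -17.7 -36.7] [-27. -31. -40.] [ 25.   7. -33.]
side 0.276 66 [ -4.7 -18.  -28.6] [-23. -28. -32.] [ 23.   3. -25.]
side 0.284 65 [ -8.6 -14.7 -21. ] [-22. -28. -24.] [ 21.  12. -17.]
side 0.292 57 [ -9.3 -12.7 -11.8] [-20. -32. -16.] [16. 23. -9.]
top 210 229
top 0.244 36 [-23.1   3.2 -59.4] [-30. -23. -63.] [-12.  26. -57.]
top 0.252 34 [-23.2  -0.9 -52.8] [-31. -22. -56.] [-14.  27. -49.]
top 0.26 26 [-20.4  -5.3 -43.7] [-25. -20. -48.] [-13.  18. -41.]
top 0.268 16 [-16.7  -8.4 -36.8] [-23. -21. -40.] [ -9.  17. -33.]
top 0.276 20 [-16.3  -7.4 -28.3] [-22. -20. -32.] [ -6.  13. -25.]
top 0.284 21 [-15.6  -5.4 -20.8] [-20. -21. -24.] [ -6.  10. -17.]
top 0.292 14 [-13.4  -9.2 -12.1] [-19. -20. -16.] [-6.  6. -9.]
```

View pics/jz_side.png

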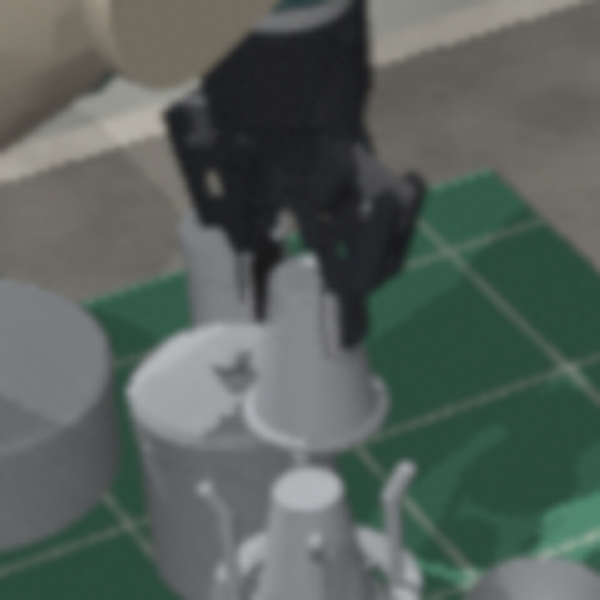

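View pics/jz_top.png

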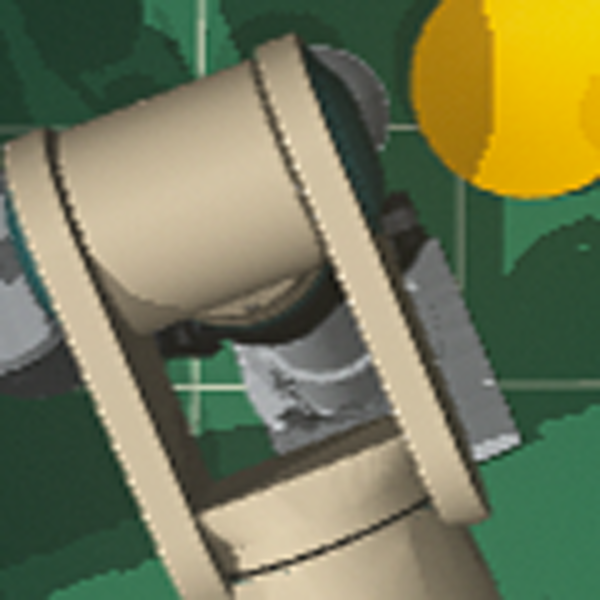

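```bash
cat > fitc.py <<'E'
from h import *
from scipy.optimize import least_squares
def fit(W,c0,mz,lo,hi,rmax=.006):
    P=W.reshape(-1,3); c=np.array(c0,float)
    P=P[(P[:,2]>mz+lo)&(P[:,2]<mz+hi)]
    for it in range(5):
        r=np.hypot(*(P[:,:2]-c).T)-(.031-.014*(P[:,2]-mz)/.075)
        Q=P[np.abs(r)<(.012 if it<2 else rmax)]
        R=least_squares(lambda c:np.hypot(*(Q[:,:2]-c).T)-(.031-.014*(Q[:,2]-mz)/.075),c,loss="soft_l1",f_scale=.001); c=R.x
    return len(Q),c.round(4),float(np.std(R.fun).round(4))
E
python3 - <<'E'
from fitc import *
W=cloud("side",np.load("pics/j_side.npy")); g=np.array(manip.get_obs()["position"])
print("held",fit(W,g[:2],g[2]-.0613,.010,.045),g)
for tag in("j","a"):
    print("pile",fit(cloud("side",np.load(f"pics/{tag}_side.npy")),(.574,.268),.120,.02,.07))
print("b side",fit(cloud("side",np.load("pics/a_side.npy")),(.456,.022),0,.01,.07),"top",fit(cloud("top",np.load("pics/a_top.npy")),(.456,.022),0,.01,.07))
print("pile top",fit(cloud("top",np.load("pics/a_top.npy")),(.574,.268),.120,.02,.07))
E
```

```text
held (310, array([0.5782, 0.2619]), 0.0023) [0.57564842 0.26160632 0.30848851]
pile (295, array([0.5746, 0.2712]), 0.0022)
pile (294, array([0.5749, 0.2711]), 0.0022)
b side (455, array([0.4566, 0.0247]), 0.0019) top (218, array([0.4579, 0.0249]), 0.0013)
pile top (191, array([0.5761, 0.2714]), 0.0014)
```

```bash
python3 -m pendant '[[[0.5,-5,0,0,30],[0,-5,0,0,30],[0,0,0,0,30],[0,0,0,0,30]]]' 60|tail -2
python3 to.py
python3 - <<'E'
from fitc import *
r=snap("k"); g=np.array(manip.get_obs()["position"])
for n in r:
    W=cloud(n,r[n][1])
    print(n,"held",fit(W,g[:2]+[.002,0],g[2]-.0613,.010,.045),g,"pile",fit(W,(.574,.270),.120,.02,.07))
E
```

```text
ft_force: [0.2, -0.3, -1.3]
gripper_width: 0.0401
t 20.65 pos [0.572  0.2721 0.3084] yawy -67.36 F [ 0.2 -0.3 -1.3] w 0.0401 q [0.39 0.37 0.92 0.   1.85 1.56]
side held (326, array([0.5747, 0.272 ]), 0.0021) [0.57212342 0.27185251 0.3083242 ] pile (298, array([0.5746, 0.2706]), 0.0021)
top held (88, array([0.5761, 0.2722]), 0.0012) [0.57212342 0.27185251 0.3083242 ] pile (35, array([0.5762, 0.2715]), 0.0011)
```

```bash
python3 -m pendant '[[[-0.4,0.8,8,0,30],[0,0,15,0,30],[0,0,18,0,30],[0,0,18,0,30],[0,0,16,0,30],[0,0,12,0,30],[0,0,8,0,30],[0,0,4,0,30],[0,0,0,0,30]]]' 60
python3 look.py l 275 175 60
```

```text
time: 21.65
position: [0.5721, 0.271, 0.2091]
eef_rot: [-3.081, -0.616, 0.0]
ft_force: [-0.2, -1.0, -0.8]
gripper_width: 0.0403
```

View pics/l.png

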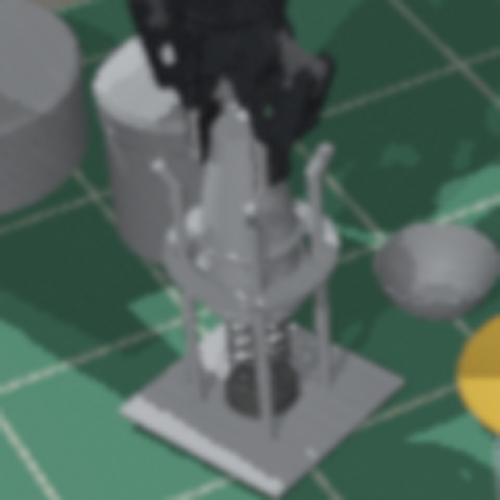

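```bash
python3 -m pendant '[[[0,0,4,0,30],[0,0,5,0,30],[0,0,5,0,30],[0,0,4,0,30]]]' 60
python3 -m pendant '[[[0,0,4,0,30],[0,0,4,0,30],[0,0,2,0,30],[0,0,0,0,30]]]' 60
```

```text
time: 22.1
position: [0.5724, 0.2711, 0.1919]
eef_rot: [-3.08, -0.616, -0.003]
ft_force: [0.1, -0.2, 4.4]
gripper_width: 0.0403
time: 22.5
position: [0.5726, 0.2712, 0.1832]
eef_rot: [-3.08, -0.616, -0.005]
ft_force: [-2.2, -1.9, 9.4]
gripper_width: 0.0404
```

```bash
python3 -m pendant '[[[0,0,4,0,30],[0,0,4,0,30],[0,0,4,0,30],[0,0,4,0,30]]]' 60
python3 -m pendant '[[[0,0,4,0,30],[0,0,2,0,30],[0,0,1,0,30],[0,0,0,0,30]]]' 60
```

```text
time: 22.9
position: [0.5725, 0.2711, 0.1669]
eef_rot: [-3.08, -0.616, -0.004]
ft_force: [-0.2, -0.0, 7.7]
gripper_width: 0.0404
time: 23.3
position: [0.5725, 0.2711, 0.1597]
eef_rot: [-3.08, -0.616, -0.004]
ft_force: [-2.0, -0.1, 7.8]
gripper_width: 0.0406
```

```bash
python3 -m pendant '[[[0,0,-4,0,30],[0,0,-6,0,30],[0,0,-6,0,30],[0,0,-4,0,30],[0,0,0,0,30]]]' 60
python3 -m pendant '[[[0,0,0,0,42],[0,0,0,0,48],[0,0,0,0,60],[0,0,0,0,60],[0,0,-10,0,60],[0,0,-25,0,60],[0,0,-30,0,60],[0,0,-35,0,60],[0,0,-25,0,60],[0,0,-10,0,60],[0,0,0,0,60]]]' 60
python3 look.py m 275 165 60
python3 - <<'E'
from fitc import *
W=cloud("side",np.load("pics/m.npy"))
P=W[130:190,245:305].reshape(-1,3);k=(np.hypot(P[:,0]-.575,P[:,1]-.271)<.013)
print(np.median(P[k&(P[:,2]<.26)][:,2]),np.percentile(P[k&(P[:,2]<.26)][:,2],[20,80]))
E
```

```text
time: 23.8
position: [0.5725, 0.2711, 0.1801]
eef_rot: [-3.08, -0.616, -0.004]
ft_force: [-2.6, -0.8, 6.0]
gripper_width: 0.0404
time: 24.9
position: [0.5724, 0.2711, 0.315]
eef_rot: [-3.08, -0.616, -0.005]
ft_force: [-0.1, 0.5, 0.2]
gripper_width: 0.0596
0.19526355648608648 [0.19356757 0.19674564]
```

View pics/m.png

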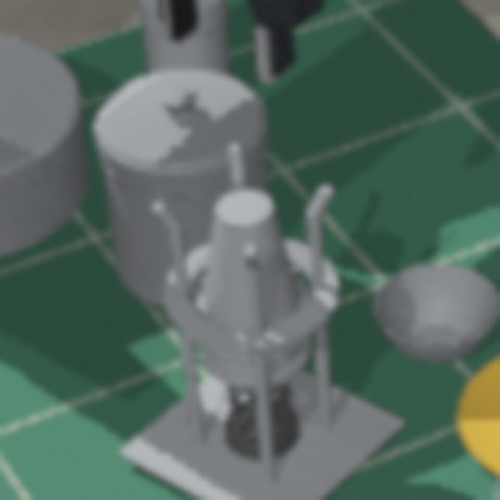

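```bash
python3 -m pendant '[[[-10,9,0,0,60],[-24,22,0,0,60],[-32,29,0,0,60],[-34,31,0,0,60],[-34,31,10,0,60],[-32,29,25,0,60],[-22,20,30,0,60],[-11,9,30,0,60],[-4,3,25,0,60],[0,0,20,0,60],[0,0,10,0,60],[0,0,0,0,60]]]' 60|tail -2
python3 to.py 0.456 0.0245 0.061;python3 look.py n 280 260 60
python3 - <<'E'
from fitc import *
W=cloud("side",np.load("pics/n.npy")); print(fit(W,(.456,.0245),0,.01,.07))
E
```

```text
ft_force: [0.6, -0.6, -0.0]
gripper_width: 0.06
t 26.15 pos [0.4538 0.0241 0.1608] yawy -67.38 F [ 0.6 -0.6 -0. ] w 0.06 q [-0.03 -0.1   1.73  0.    1.52  1.15]
tool mm [ 2.6  0.7 99.8]
(458, array([0.4566, 0.0244]), 0.0019)
```

View pics/n.png

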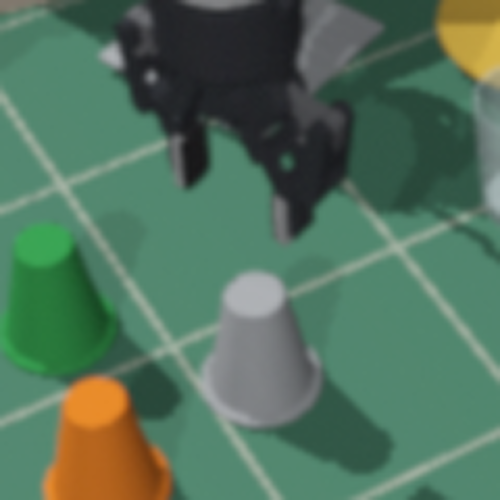

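Gripper is above cup B, fingers clear of the look-alikes (green left, orange lower-left). Descend and grip.

```bash
python3 -m pendant '[[[2,0.5,15,0,60],[0,0,30,0,60],[0,0,30,0,60],[0,0,18,0,60],[0,0,6,0,60],[0,0,0,0,50],[0,0,0,0,45],[0,0,0,0,40],[0,0,0,0,30],[0,0,0,0,30],[0,0,0,0,30],[0,0,0,0,30]]]' 60|tail -2
python3 to.py;python3 look.py o 280 270 60
```

```text
ft_force: [-3.0, 0.1, 7.3]
gripper_width: 0.0388
t 27.4 pos [0.4582 0.0244 0.0665] yawy -67.37 F [-3.   0.1  7.3] w 0.0388 q [-0.03  0.01  1.82  0.    1.31  1.15]
```

View pics/o.png

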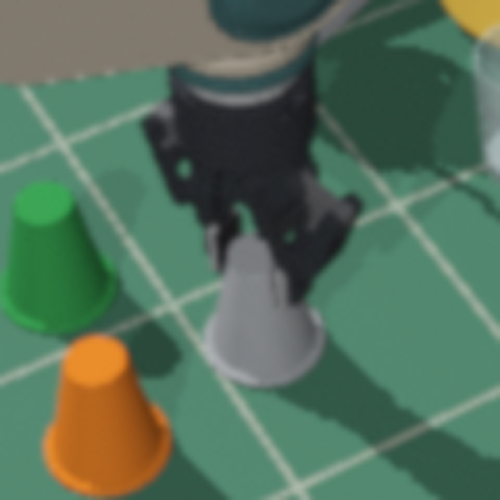

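```bash
python3 -m pendant '[[[0,0,-8,0,30],[0,0,-20,0,30],[0,0,-35,0,30],[0,0,-35,0,30],[0,0,-35,0,30],[0,0,-35,0,30],[0,0,-33,0,30],[8,-8,-25,0,30],[20,-18,-15,0,30],[29,-26,-6,0,30],[34,-31,0,0,30],[34,-31,0,0,30],[32,-29,0,0,30],[23,-21,0,0,30],[13,-12,0,0,30],[5,-5,0,0,30],[2,-2,0,0,30],[0,0,0,0,30]]]' 60|tail -2
python3 to.py
python3 - <<'E'
from fitc import *
r=snap("p"); g=np.array(manip.get_obs()["position"])
for n in r:
    W=cloud(n,r[n][1])
    print(n,"held",fit(W,g[:2]+[.002,0],g[2]-.0665,.010,.045),g,"pile",fit(W,(.575,.271),.120,.02,.07))
v,u=165,275; cv2.imwrite("pics/pz.png",cv2.resize(r["side"][0][80:220,205:345],(500,500),interpolation=cv2.INTER_CUBIC))
E
```

```text
ft_force: [0.1, -0.2, -1.6]
gripper_width: 0.0386
t 29.25 pos [0.5713 0.2696 0.3118] yawy -67.4 F [ 0.1 -0.2 -1.6] w 0.0386 q [ 0.38  0.36  0.92 -0.    1.86  1.56]
side held (317, array([0.5708, 0.2684]), 0.0022) [0.57127838 0.26923557 0.31191273] pile (298, array([0.5752, 0.2707]), 0.002)
top held (86, array([0.5723, 0.2686]), 0.001) [0.57127838 0.26923557 0.31191273] pile (13, array([0.5759, 0.2726]), 0.0008)
```

View pics/pz.png

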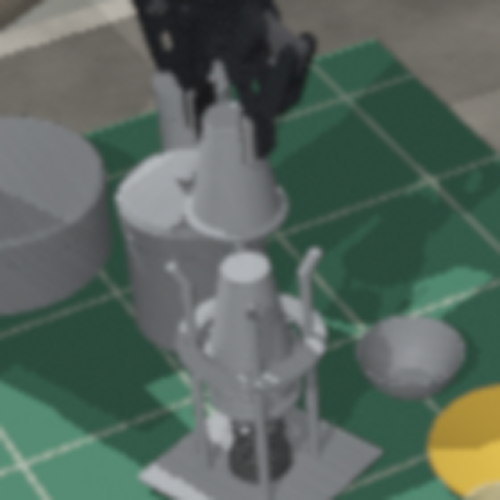

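```bash
python3 -m pendant '[[[2.5,-0.3,0,0,30],[2.2,-0.3,0,0,30],[0,0,8,0,30],[0,0,15,0,30],[0,0,18,0,30],[0,0,18,0,30],[0,0,16,0,30],[0,0,12,0,30],[0,0,8,0,30],[0,0,4,0,30],[0,0,0,0,30]]]' 60
python3 look.py q 275 175 60
```

```text
time: 30.45
position: [0.5754, 0.2725, 0.2121]
eef_rot: [-3.081, -0.616, 0.0]
ft_force: [0.2, -0.1, -0.2]
gripper_width: 0.0385
```

View pics/q.png

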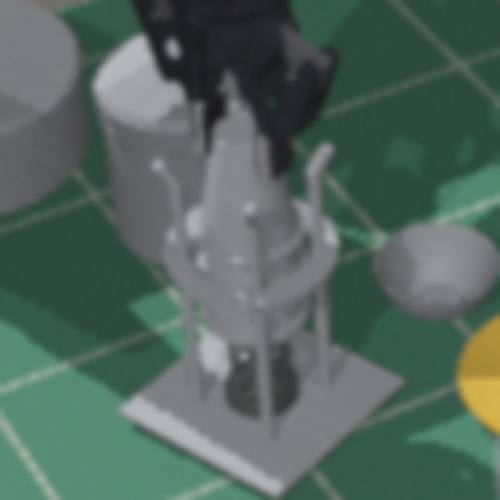

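```bash
python3 -m pendant '[[[0,0,4,0,30],[0,0,5,0,30],[0,0,5,0,30],[0,0,4,0,30],[0,0,4,0,30],[0,0,4,0,30],[0,0,2,0,30],[0,0,0,0,30]]]' 70
python3 -m pendant '[[[0,0,4,0,30],[0,0,4,0,30],[0,0,4,0,30],[0,0,3,0,30],[0,0,2,0,30],[0,0,0,0,30]]]' 70
```

```text
time: 31.3
position: [0.5762, 0.2728, 0.1873]
eef_rot: [-3.08, -0.616, -0.008]
ft_force: [-1.6, -1.2, 11.9]
gripper_width: 0.0383
time: 31.9
position: [0.5761, 0.2728, 0.1693]
eef_rot: [-3.08, -0.616, -0.006]
ft_force: [-1.1, -1.2, 9.6]
gripper_width: 0.0382
```

```bash
python3 -m pendant '[[[0,0,2,0,30],[0,0,2,0,30],[0,0,0,0,30]]]' 70
python3 -m pendant '[[[0,0,-4,0,30],[0,0,-6,0,30],[0,0,-5,0,30],[0,0,-3,0,30],[0,0,0,0,30]]]' 70
python3 -m pendant '[[[0,0,0,0,42],[0,0,0,0,48],[0,0,0,0,60],[0,0,0,0,60],[0,0,-10,0,60],[0,0,-25,0,60],[0,0,-30,0,60],[0,0,-35,0,60],[0,0,-25,0,60],[0,0,-10,0,60],[0,0,0,0,60]]]' 60
python3 look.py r 275 165 60
python3 - <<'E'
from fitc import *
W=cloud("side",np.load("pics/r.npy"))
P=W[130:190,245:305].reshape(-1,3);k=(np.hypot(P[:,0]-.575,P[:,1]-.271)<.013)
print(np.median(P[k&(P[:,2]<.26)][:,2]),np.percentile(P[k&(P[:,2]<.26)][:,2],[20,80]))
E
```

```text
time: 32.2
position: [0.5761, 0.2728, 0.1655]
eef_rot: [-3.08, -0.616, -0.006]
ft_force: [-0.8, -1.2, 9.8]
gripper_width: 0.0383
time: 32.7
position: [0.5761, 0.2728, 0.1839]
eef_rot: [-3.08, -0.616, -0.006]
ft_force: [-1.4, -0.2, 8.3]
gripper_width: 0.0383
time: 33.8
position: [0.5758, 0.2726, 0.3181]
eef_rot: [-3.08, -0.616, -0.005]
ft_force: [-1.0, 0.5, -0.3]
gripper_width: 0.06
0.195706116040064 [0.19441337 0.19735637]
```

View pics/r.png

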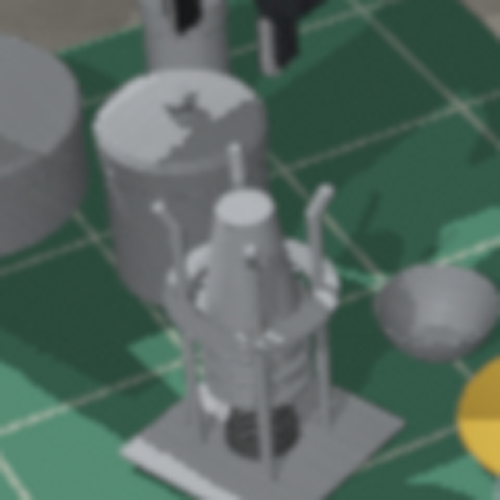

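View pics/r_full.png

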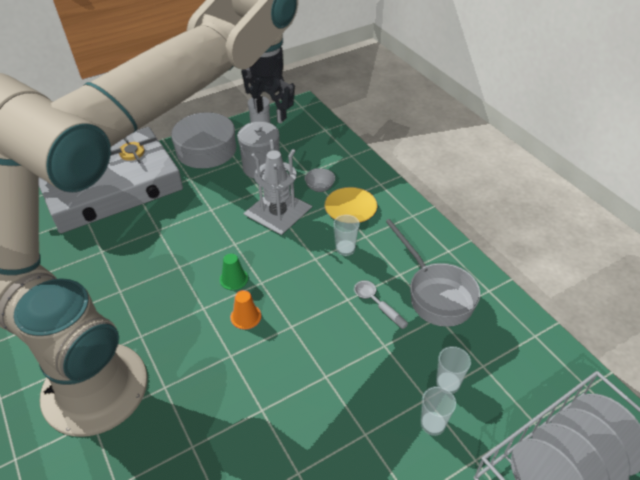

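Both cups are held with the top foot at z = 0.195, four stacked lips are visible below the collar, the gripper is clear, and the bystanders sit at the same pixels as at the start.

```bash
python3 -c "
from cell import manip
print(manip.job_done())"
```

```text
the job is handed in; nothing more can be done
None
```

Both cups are loaded in the dispenser, mouth down, and stayed held when I let go. The job took 33.8 s and is handed in.

**Toppled cup:** The tool cannot tilt, so I gripped the cup near its foot, lifted it and eased the grip until it swung mouth down. On the first try the grip slipped and the cup dropped about 20 mm. It stayed on the counter and ended about 8 mm from its starting place. I took it again, stood it on its mouth, let go and lifted clear. A picture showed it standing before I took it afresh from above by its foot.

**Loading:** I lined each cup up over the pile using the cameras and pressed its mouth to an estimated 26 mm (first cup) and 25 mm (second cup) below the collar. The largest measured wrist force was about 12 N.

**Last checks:**
- **Held height:** The top cup's foot measured about 0.195 m after each release. That is the held height and matches the pile at the start.
- **Surroundings:** The last picture shows the gripper clear and the bystanders, including the green and orange look-alikes, where they were, judged by eye.
- **Disagreement:** The cameras differed by 1–3 mm on where the pile stands. I used the offset between the held cup and the pile within each view, and both cups went in freely.
- **Not checked:** I did not read the spring platform's depth or measure the bystanders' positions again.

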